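Roll the sample tubes onto their colour lines

ROBOT

A 7-joint arm with a two-finger parallel gripper is mounted at the origin on a cart in front of the work surface, level with it; the furniture and walls round the work are solid. World frame = base frame: x ahead of the robot, y to its left, z up, the work surface at z = 0. Lengths are in m, angles in rad, forces in N, time in s.
With the tool pointing down it reaches from about 0.425 to 0.925 m from the base axis. Payload 6.8 kg.
Tool frame: the origin (TCP) lies midway between the tips of the shut fingers; the grasp point (between the pads) lies 19 mm behind it; z points along the fingers, y is the line along which they close (so a half turn about z gives the same grasp; the last joint's range is limited). The gripper opens to 85 mm and grips with 20 to 120 N. Pads are 22 mm wide; open, the fingers measure 114 mm over their backs; the gripper's body (76 mm by 85 mm) begins 54 mm behind the grasp point. The pads swing forward as they close: fully open they stand 13 mm farther back than shut.
Start: joints at [1.059, 0.477, 0.022, 1.555, -0.011, 1.109, -0.083], TCP at [0.265, -0.621, 0.231] pointing down, gripper open.
Joint ranges: [-2.96, 2.96], [-0.34, 2.1], [-1.41, 1.46], [0.24, 2.44], [-1.37, 4.51], [0.17, 1.92], [-2.96, 2.96]. Speed limits (rad/s): [2.39, 2.39, 3.14, 3.14, 3.14, 3.14, 3.14].

INTERFACE

Orientations are given as a unit quaternion [w, x, y, z].
In Python, from station import * gives the robot as it stands.
- The arm moves only by the shell command python3 -m creep 'ROWS' [FORCE]. ROWS is JSON, a list of rows, each a list of 7 numbers: the gripper command: -1 is shut, 1 is fully open, values between are in proportion, then the shift along the world's x, y, z in mm, then the turn, a rotation vector about the world's x, y, z in rad. A call has 1 to 5 rows; each row shifts and turns the commanded pose from where the row before left it; what a row does not reach is not made up. A row lasts 1/8 s, in which the tool goes at most 62.5 mm and 10.7 degrees, less where a joint would pass 70% of its speed; a pose out of reach is approached as far as the arm can. A call is refused whole if a number of a shift passes 62.5 or a number of a turn 0.188, either way. A call with a gripper value outside its range is refused whole. The fingers move at their own pace and stop on an object; FORCE is the grip in N (left out, the last holds). Time passes only in rows, so rows that do not move let the fingers close. It gives the time, the measured TCP pose, the force, the opening and the grip force at its end, in the units of the state.
- get_obs(): the state, without advancing time (a new reading comes with each control period).
- read_camera(name): name is "scene" or "top" or "wrist"; returns (picture, depth): 420x560x3 uint8, red, green, blue; 420x560 float32, m along the optical axis (not along the pixel's ray), 0 where there is no reading.
- camera_params(name): a dict with "intrinsics" (3x3 intrinsics, pixels), "cam_to_world" (4x4, takes a point from camera to world coordinates); the wrist camera has in their place "mount" (4x4, takes a point from camera to tool coordinates, whose origin is the TCP and whose axes are the flange's). Camera axes: x right, y up, looking along -z (the intrinsics and any distortion apply to the point x, -y, -z); pixel columns grow to the right and rows downward; lengths in m; the calibration is good to about 2 mm. The wrist camera is an equidistant fisheye: a pixel r from the principal point sees the ray r / f radians off the axis. A picture is of the moment at which its call begins: read the wrist's pose just before it. camera_params takes no time and is no camera call.
- hand_in(): hands the job in; it is judged then, once.
The state is a dict: "t": time; "q": joint angles; "joint_vel": joint speeds; "joint_torque": joint torques, N m; "eef_pos": TCP position; "tool_rot": TCP orientation; "contact_force": force on the tool from outside, world axes, zero at the start; "torque": the same for the moment, N m; "gripper_width": opening from 0.0 (shut) to 1.0 (fully open); "grasp_force": force on a finger pad.
Only numpy, scipy, OpenCV 4.12 (cv2) and the standard library are available. Lean on these libraries where they do the work, as an engineer would, in place of code of your own. Each camera call takes 0.05 s, during which the arm holds its last target. There are 200 camera calls.

TASK

Two capped glass sample tubes lie in the middle of the white mat. With your fingertips, gently push the top of each tube sideways so that it rolls across the mat and comes to rest lying along the line of its cap's colour, centred on it: the red-capped tube on the red line, the blue-capped tube on the blue line. Do not pinch, lift or press hard on a tube, and leave everything else on the table where it stands.

Things in the scene. Friction and masses are not known exactly. Their poses are not given: they have to be found in the camera images.
- mat: Fixed soft white mat, 270 (its x) x 300 (its y) x 4 mm thick, top face at z = 0.004, with a thin grey border. Origin under its centre. Its x axis is parallel to the two lines.
- line_red: Red line printed flat on the mat, 250 mm long along its own x axis, 10 mm wide along its own y; parallel to the mat's x. Origin at its middle, 4 mm above the table. It lies on the left or on the right of the mat, 80 to 105 mm from the middle, the blue line on the other side.
- line_blue: Blue line, otherwise like the red one.
- tube_red: Loose amber glass tube with white label and red cap: a plain cylinder 80 mm long, 25 mm in diameter all along (cap too), 32 to 52 g, lying within 3 degrees of parallel to the lines. Origin on its axis at mid-length, 16.5 mm above the table; own x runs along it to the cap; own y, z turn as it rolls. Smooth (friction about 0.25). One tube lies on the near, the other on the far half of the mat.
- tube_blue: The other tube, with a blue cap, otherwise like the red one; the ends that face each other are at least 40 mm apart. The soft mat brakes rolling: pushed at 40 mm/s or less, a tube stops within a few mm of the finger. It rolls ahead of shut fingers whose tips are about 20 mm above the table, just above its axis; much higher, the fingers may wedge it against the mat.
- dye_yellow: Bystander: small brown dye bottle with a yellow label, 28 x 28 x 65 mm, standing on the table off the mat's left edge. Origin under its centre.
- cap_b: Bystander: loose grey bottle cap, 28 mm in diameter, 13 mm high, on the table off the mat's right edge. Origin under its centre.
- cup_g: Bystander: clear plastic cup 72 x 74 x 88 mm, behind and to the left. Origin under its centre.
- cup_h: Bystander: plastic cup with some blue in it, 72 x 75 x 88 mm, on the right. Origin under its centre.
- dye_violet: Bystander: small brown dye bottle with a violet label, 28 x 28 x 65 mm, on the left. Origin under its centre.
- dye_blue: Bystander: small brown dye bottle with a blue label, 28 x 28 x 65 mm, on the right beside the cup. Origin under its centre.
- dye_red: Bystander: small brown dye bottle with a red label, 28 x 28 x 65 mm, on the right beside the cup. Origin under its centre.
- pen_blue: Bystander: blue pen, 145 mm long, 11 mm high, lying on the left. Origin under its middle.
Things that resemble listed ones, but are neither listed nor needed, are in the scene too. What is shaped like the tube_red but green is not meant.

How it is judged:
By the outcome, as a careful person would: the job done as asked, in the order asked, and still so for the second after the job is handed in, with the robot touching nothing.
It also fails if it takes over 67 s, if anything falls off the work surface, if the arm or the gripper's body presses on something with over 40 N, if the wrist force passes 120 N, or if a joint passes its speed limit or range.

## Working session

There is one attempt and no reset: what is moved stays moved. The work goes in short steps, Python scripts to look and compute and a shell command to move; the robot and the scene stay as the last step left them, time stands still between calls to the robot, and variables do not carry over. Pictures are saved under pics/ and viewed, at most 13 in all, crops included, and the job is handed in when it is done.

```bash
mkdir -p pics
python3 - <<'E'
from station import *
import cv2,numpy as np
for n in ["top","scene"]:
    im,d=read_camera(n); cv2.imwrite(f"pics/{n}0.png",im[:,:,::-1]); np.savez(f"{n}0.npz",im=im,d=d)
    p=camera_params(n); print(n,p["intrinsics"],p["cam_to_world"],[k for k in p])
o=get_obs(); print(o["t"],o["eef_pos"],o["tool_rot"],o["gripper_width"])
E
```

```text
top [[430.47456888   0.         280.70374496]
 [  0.         430.47456888 206.9447276 ]
 [  0.           0.           1.        ]] [[ 0.02297382  0.98133935 -0.19090648  0.35828018]
 [-0.99970833  0.02397281  0.00292468  0.04280889]
 [ 0.00744667  0.19078361  0.98160387  1.13298219]
 [ 0.          0.          0.          1.        ]] ['intrinsics', 'cam_to_world']
scene [[433.98328694   0.         281.01336432]
 [  0.         433.98328694 210.74608022]
 [  0.           0.           1.        ]] [[-0.83829597  0.21954693 -0.49905812 -0.04558282]
 [-0.54506983 -0.35862691  0.75781635  0.94374181]
 [-0.01259942  0.90729592  0.4203039   0.5673251 ]
 [ 0.          0.          0.          1.        ]] ['intrinsics', 'cam_to_world']
0.1 [ 0.2649854  -0.62024592  0.23043659] [-7.68503032e-04  9.79689768e-01  2.00517625e-01 -2.23571788e-04] 0.9997496240633011
```

View pics/top0.png

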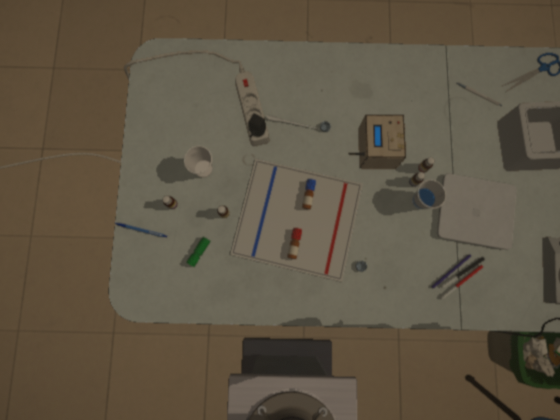

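View pics/scene0.png

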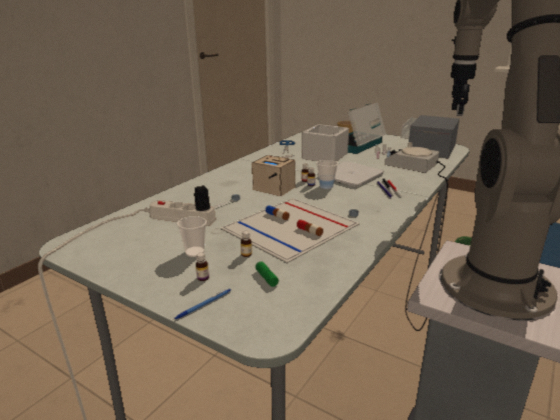

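Top view: red-capped tube at (295,243) on the near half, blue-capped tube at (309,194) on the far half, red line at (336,228) on the right, blue line at (264,211) on the left. The green tube at (199,251), off the mat, is the decoy. The red- and blue-capped ones on the mat fit the description.

```bash
cat > h.py <<'E'
from station import *
import cv2,numpy as np
def cast(n,uv,z):
    p=camera_params(n);K=p["intrinsics"];T=p["cam_to_world"]
    uv=np.atleast_2d(uv).astype(float)
    d=np.c_[(uv[:,0]-K[0,2])/K[0,0],-(uv[:,1]-K[1,2])/K[1,1],-np.ones(len(uv))]@T[:3,:3].T
    o=T[:3,3]; return o+d*((z-o[2])/d[:,2])[:,None]
def axis(P):
    c=P.mean(0);u,s,v=np.linalg.svd(P-c,full_matrices=False);a=v[0]*np.sign(v[0,0]);t=(P-c)@a;w=(P-c)@np.array([-a[1],a[0]])
    return c+a*(t.max()+t.min())/2,np.degrees(np.arctan2(a[1],a[0])),np.ptp(t),np.ptp(w)
def blobs(m,amin=8):
    n,l,s,c=cv2.connectedComponentsWithStats(m.astype(np.uint8),connectivity=8)
    return [(np.argwhere(l==i)[:,::-1],s[i,4],c[i]) for i in range(1,n) if s[i,4]>=amin]
def masks(im):
    h=cv2.cvtColor(im,cv2.COLOR_RGB2HSV).astype(int);H,S,V=h[...,0],h[...,1],h[...,2]
    red=((H<6)|(H>172))&(S>140)&(V>60); blue=(H>105)&(H<128)&(S>130)&(V>50)
    amber=(H>=4)&(H<22)&(S>90)&(V>30)
    return red,blue,amber
E
python3 - <<'E'
from h import *
z=np.load("top0.npz");im=z["im"];d=z["d"]
reg=np.zeros(im.shape[:2],bool);reg[155:285,225:370]=1
for nm,m in zip("rba",masks(im)):
    for p,a,c in blobs(m&reg):
        A=axis(cast("top",p,.004 if a>90 else .0165)[:,:2]);print(nm,a,c.round(1),A[0].round(4),[round(float(x),4) for x in A[1:]])
g=cv2.resize(im[155:285,225:370],None,fx=4,fy=4,interpolation=cv2.INTER_CUBIC);cv2.imwrite("pics/c1.png",np.clip(g[:,:,::-1]*1.6,0,255))
w,_=read_camera("wrist");cv2.imwrite("pics/w0.png",w[:,:,::-1])
p=camera_params("wrist");print(p)
# depth heights
P=np.argwhere(reg)[:,::-1];print(cast("top",[[295,243],[309,194],[264,211],[336,228]],.0165).round(3), d[243,295],d[194,309])
E
```

```text
r 261 [335.4 228.7] [ 0.5257 -0.1074] [-12.2069, 0.2458, 0.0074]
r 85 [296.5 233.4] [ 0.5062 -0.0036] [-29.2304, 0.0288, 0.025]
b 40 [270.8 183.8] [0.6376 0.0673] [-12.0939, 0.0904, 0.0026]
b 46 [311.  184.1] [ 0.6398 -0.04  ] [-7.6203, 0.0218, 0.0158]
b 55 [258.9 230.7] [0.5133 0.0944] [-12.357, 0.1301, 0.0029]
a 9 [367.7 155.7] [ 0.7227 -0.1925] [78.0032, 0.009, 0.0055]
a 283 [335.5 228. ] [ 0.5269 -0.1074] [-12.1562, 0.2531, 0.012]
a 55 [309.1 193.3] [ 0.6142 -0.0351] [75.1173, 0.0226, 0.018]
a 43 [306.1 205.9] [ 0.58   -0.0276] [82.3569, 0.0221, 0.0138]
a 27 [226.5 212.7] [0.5583 0.1819] [0.3695, 0.0214, 0.0082]
a 119 [295.1 238.6] [ 0.4981 -0.001 ] [-6.7824, 0.051, 0.0265]
a 42 [291.9 255.9] [0.4471 0.0073] [80.1768, 0.0222, 0.0122]
{'intrinsics': array([[325.1922621 ,   0.        , 280.3068375 ],
       [  0.        , 325.1922621 , 205.83086338],
       [  0.        ,   0.        ,   1.        ]]), 'mount': array([[-5.61431561e-04,  9.61684077e-01,  2.74159480e-01,
         6.89803576e-02],
       [ 9.99999789e-01,  6.29399792e-04, -1.59951846e-04,
        -8.76361266e-04],
       [-3.26379063e-04,  2.74159333e-01, -9.61684228e-01,
        -1.42725297e-01],
       [ 0.00000000e+00,  0.00000000e+00,  0.00000000e+00,
         1.00000000e+00]])}
[[ 0.481  0.     0.016]
 [ 0.612 -0.035  0.016]
 [ 0.563  0.083  0.016]
 [ 0.523 -0.107  0.016]] 1.1063057 1.1315159[ WARN:0@0.044] global loadsave.cpp:1063 imwrite_ Unsupported depth image for selected encoder is fallbacked to CV_8U.
```

View pics/c1.png

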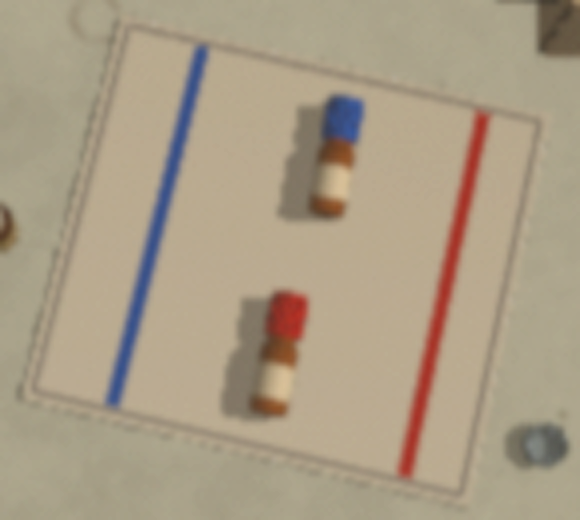

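Enlarged crop: the red-capped tube runs from (289,292) to (270,414) in the crop and the blue-capped one from (344,96) to (327,216). Both lie on the mat and fit the description. The red line is on the right and the blue line on the left, both at −12.2°, about 194 mm apart. Next I travel, turning so that the closing axis runs along the lines.

```bash
python3 -m creep '[[-1,20,45,0,0,0,0.18],[-1,20,45,0,0,0,0.18],[-1,20,45,0,0,0,0.18],[-1,20,45,0,0,0,0.18],[-1,20,45,0,0,0,0.18]]' 20; python3 -m creep '[[-1,15,45,0,0,0,0.055],[-1,15,45,0,0,0,0],[-1,15,45,0,0,0,0],[-1,15,45,0,0,0,0],[-1,15,45,0,0,0,0]]'
```

```text
t: 0.78
eef_pos: [0.3656, -0.3941, 0.2312]
tool_rot: [-0.0, 0.793, 0.609, -0.0]
contact_force: [0.5, 0.5, -0.2]
gripper_width: 0.001
grasp_force: 0.0
t: 1.4
eef_pos: [0.4404, -0.1693, 0.2313]
tool_rot: [0.0, 0.778, 0.628, -0.0]
contact_force: [0.8, -0.5, 0.0]
gripper_width: 0.001
grasp_force: 0.0
```

Run:
```python
from h import *
for top,bot,n in [((297.25,228),(292.5,258.5),'red'),((311,179),(306.75,209),'blue')]:
    P=cast("top",[top,bot],.0165)[:,:2];d=P[0]-P[1];print(n,P.mean(0).round(4),np.linalg.norm(d).round(4),np.degrees(np.arctan2(d[1],d[0])).round(1))
o=get_obs();print(o["t"],o["eef_pos"],o["tool_rot"],o["gripper_width"],o["contact_force"])
```

```text
red [4.804e-01 4.000e-04] 0.0805 -7.9
blue [ 0.6126 -0.0346] 0.0827 -7.3
1.4 [ 0.44036222 -0.16927794  0.23130353] [ 7.46417877e-05  7.78014390e-01  6.28246449e-01 -4.82308705e-05] 0.001431039046706385 [ 0.77815622 -0.46594602  0.00111099]
```

```bash
python3 -m creep '[[-1,12,51,0,0,0,0],[-1,12,51,0,0,0,0],[-1,12,51,0,0,0,0],[-1,12,53,0,0,0,0],[-1,0,0,0,0,0,0]]'
cat >> h.py <<'E'
from scipy.spatial.transform import Rotation as R
def wcast(uv,z,o):
    p=camera_params("wrist");K=p["intrinsics"];M=p["mount"]
    q=o["tool_rot"];Rt=R.from_quat([q[1],q[2],q[3],q[0]]).as_matrix()
    uv=np.atleast_2d(uv).astype(float);x=(uv-[K[0,2],K[1,2]])/K[0,0];r=np.linalg.norm(x,axis=1)+1e-9
    c=np.c_[x[:,0]/r*np.sin(r),-x[:,1]/r*np.sin(r),-np.cos(r)]
    T=Rt@M[:3,:3];org=Rt@M[:3,3]+o["eef_pos"];d=c@T.T
    return org+d*((z-org[2])/d[:,2])[:,None]
def wshot(name):
    o=get_obs();w,_=read_camera("wrist");cv2.imwrite(f"pics/{name}.png",np.clip(w[:,:,::-1]*1.4,0,255).astype(np.uint8));np.save(name+".npy",w)
    for nm,m in zip("rb",masks(w)):
        for p,a,c in blobs(m,60):
            for z in (.004,.0165):
                A=axis(wcast(p,z,o)[:,:2]);print(nm,a,c.round(0),z,A[0].round(4),[round(float(x),4) for x in A[1:]])
    print(o["t"],o["eef_pos"].round(4))
E
python3 -c "from h import *; wshot('w1')"
```

```text
t: 2.02
eef_pos: [0.4886, 0.0402, 0.2316]
tool_rot: [-0.001, 0.775, 0.631, 0.001]
contact_force: [0.2, -0.7, -0.4]
gripper_width: -0.003
grasp_force: 0.0
r 520 [303. 212.] 0.004 [ 0.5056 -0.0071] [-16.6578, 0.031, 0.027]
r 520 [303. 212.] 0.0165 [ 0.5055 -0.0032] [-16.6578, 0.03, 0.0261]
r 615 [367. 280.] 0.004 [ 0.5758 -0.1187] [-12.3307, 0.1476, 0.0092]
r 615 [367. 280.] 0.0165 [ 0.5733 -0.111 ] [-12.3307, 0.1426, 0.0089]
r 61 [241. 281.] 0.004 [ 0.4107 -0.0824] [-4.7891, 0.013, 0.0098]
r 61 [241. 281.] 0.0165 [ 0.4138 -0.076 ] [-4.7891, 0.0126, 0.0095]
b 1461 [335. 128.] 0.004 [0.5679 0.0831] [-12.1586, 0.2472, 0.0088]
b 1461 [335. 128.] 0.0165 [0.5656 0.0839] [-12.1586, 0.2389, 0.0085]
b 400 [415. 218.] 0.004 [ 0.6436 -0.0433] [-28.948, 0.04, 0.0298]
b 400 [415. 218.] 0.0165 [ 0.6388 -0.0382] [-28.948, 0.0387, 0.0288]
2.025 [0.4886 0.0402 0.2316]
```

View pics/w1.png

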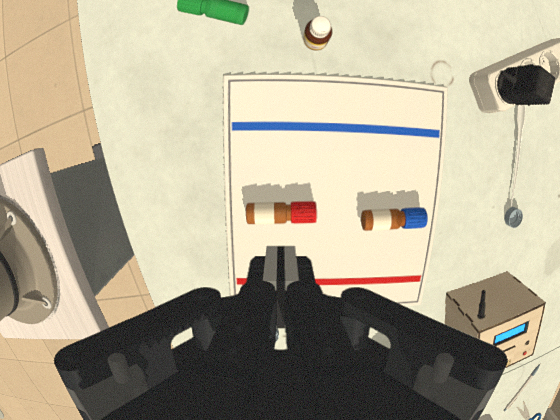

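Wrist view: red-capped tube at (281,212), blue-capped tube at (394,218), and the shut fingers at (281,255), over the left flank of the red tube. These positions agree with the top view within 1–2 mm. I lower beside the red tube.

```bash
python3 -m creep '[[-1,0,0,-50,0,0,0],[-1,0,0,-50,0,0,0],[-1,0,0,-50,0,0,0],[-1,0,0,-40,0,0,0],[-1,0,0,-21.5,0,0,0]]'; python3 -m creep '[[-1,0,0,0,0,0,0],[-1,-1,-4.5,0,0,0,0],[-1,-1,-4.5,0,0,0,0],[-1,-1,-4.5,0,0,0,0],[-1,-1,-4.5,0,0,0,0]]'
```

```text
t: 2.7
eef_pos: [0.4866, 0.0331, 0.0175]
tool_rot: [-0.001, 0.779, 0.627, -0.002]
contact_force: [0.2, -0.1, 0.4]
gripper_width: 0.003
grasp_force: 0.0
t: 3.32
eef_pos: [0.4844, 0.0168, 0.0203]
tool_rot: [0.0, 0.778, 0.628, 0.0]
contact_force: [0.3, -0.7, 0.2]
gripper_width: 0.0
grasp_force: 0.0
```

```bash
python3 -m creep '[[-1,-1,-4.5,0,0,0,0],[-1,-1,-4.5,0,0,0,0],[-1,-1,-4.5,0,0,0,0],[-1,-1,-4.5,0,0,0,0],[-1,-1,-4.5,0,0,0,0]]'; python3 -m creep '[[-1,-1,-4.5,0,0,0,0],[-1,-1,-4.5,0,0,0,0],[-1,-1,-4.5,0,0,0,0],[-1,-1,-4.5,0,0,0,0],[-1,-1,-4.5,0,0,0,0]]';  python3 -m creep '[[-1,-1,-4.5,0,0,0,0],[-1,-1,-4.5,0,0,0,0],[-1,-1,-4.5,0,0,0,0],[-1,-1,-4.5,0,0,0,0],[-1,0,0,0,0,0,0]]'
python3 - <<'E'
from h import *
im,_=read_camera("top");g=cv2.resize(im[155:285,225:370],None,fx=4,fy=4,interpolation=cv2.INTER_CUBIC);cv2.imwrite("pics/c2.png",np.clip(g[:,:,::-1]*1.6,0,255).astype(np.uint8))
E
```

```text
t: 3.95
eef_pos: [0.4791, -0.0055, 0.0198]
tool_rot: [-0.0, 0.778, 0.628, -0.0]
contact_force: [-0.0, 0.5, 0.3]
gripper_width: 0.005
grasp_force: 0.0
t: 4.58
eef_pos: [0.4742, -0.028, 0.0198]
tool_rot: [0.0, 0.778, 0.628, 0.0]
contact_force: [0.3, -0.0, 0.3]
gripper_width: -0.001
grasp_force: 0.0
t: 5.2
eef_pos: [0.4701, -0.0462, 0.0198]
tool_rot: [0.0, 0.778, 0.628, -0.0]
contact_force: [0.4, -0.4, -0.1]
gripper_width: 0.003
grasp_force: 0.0
```

View pics/c2.png

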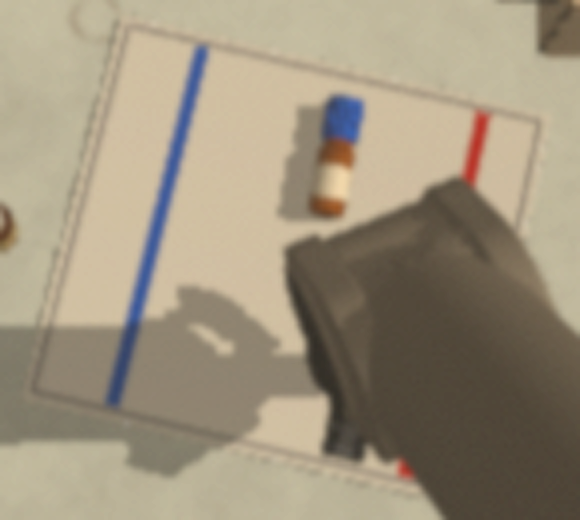

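The arm hides the red tube at about (400,380) in the crop, and the blue tube is untouched. I push on to just short of the line, then back off and up to look.

```bash
python3 -m creep '[[-1,-1,-4.5,0,0,0,0],[-1,-1,-4.5,0,0,0,0],[-1,-1,-4.5,0,0,0,0],[-1,-1,-4,0,0,0,0],[-1,0,0,0,0,0,0]]'; python3 -m creep '[[-1,2,8,0,0,0,0],[-1,4,20,20,0,0,0],[-1,8,40,50,0,0,0],[-1,8,40,50,0,0,0],[-1,0,0,50,0,0,0]]'; python3 -m creep '[[-1,0,0,0,0,0,0],[-1,0,0,0,0,0,0]]'
python3 -c "from h import *; wshot('w2')"
```

```text
t: 5.88
eef_pos: [0.4661, -0.0637, 0.0198]
tool_rot: [0.0, 0.778, 0.628, -0.0]
contact_force: [0.4, -0.0, -0.8]
gripper_width: 0.003
grasp_force: 0.0
t: 6.5
eef_pos: [0.488, 0.0471, 0.1887]
tool_rot: [-0.0, 0.776, 0.631, 0.001]
contact_force: [2.0, -1.0, -0.3]
gripper_width: -0.003
grasp_force: 0.0
t: 6.75
eef_pos: [0.4873, 0.0424, 0.1863]
tool_rot: [0.0, 0.778, 0.628, -0.0]
contact_force: [-0.2, -0.6, -0.3]
gripper_width: -0.004
grasp_force: 0.0
r 309 [410. 296.] 0.004 [ 0.6117 -0.126 ] [-13.2883, 0.0741, 0.01]
r 309 [410. 296.] 0.0165 [ 0.6074 -0.1169] [-13.2883, 0.0712, 0.0097]
b 1947 [340. 130.] 0.004 [0.5678 0.0835] [-12.2422, 0.2489, 0.0089]
b 1947 [340. 130.] 0.0165 [0.5653 0.0845] [-12.2422, 0.2393, 0.0086]
b 488 [432. 230.] 0.004 [ 0.6447 -0.0438] [-31.3769, 0.0418, 0.0316]
b 488 [432. 230.] 0.0165 [ 0.6392 -0.0378] [-31.3769, 0.0402, 0.0304]
6.75 [0.4873 0.0424 0.1863]
```

View pics/w2.png

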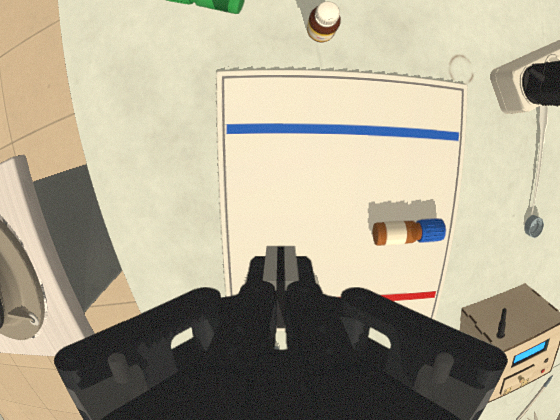

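The fingers hide the red tube in the wrist view; the blue tube is still at (408,232). I check the top view with the arm moved off.

```bash
cat >> h.py <<'E'
def tshot(name):
    ims=[]
    for n,(a,b,c,d) in {"top":(155,285,225,370),"scene":(180,270,200,370)}.items():
        im,_=read_camera(n);np.save(name+n+".npy",im);f=4 if n=="top" else 580/170
        g=cv2.resize(im[a:b,c:d],(580,520 if n=="top" else 307),interpolation=cv2.INTER_CUBIC);ims.append(np.clip(g[:,:,::-1]*1.6,0,255).astype(np.uint8))
    g=np.vstack(ims);cv2.imwrite(f"pics/{name}.png",cv2.resize(g,None,fx=.72,fy=.72,interpolation=cv2.INTER_AREA))
E
python3 -c "
from h import *
tshot('c3')"
```

```text
(no output)
```

View pics/c3.png

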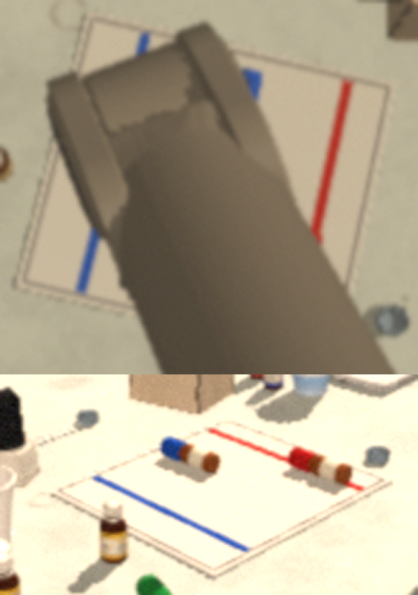

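Scene view (lower half): the red tube lies at about (320,465) in the picture, on or near the red line. I move right, where the wrist camera sees both tubes, on the way to the blue tube's right flank.

```bash
python3 -m creep '[[-1,24,-44,10,0,0,0],[-1,24,-44,10,0,0,0],[-1,24,-44,10,0,0,0],[-1,24,-44,10,0,0,0],[-1,0,0,0,0,0,0]]'; python3 -m creep '[[-1,0,0,0,0,0,0]]'
python3 -c "from h import *; wshot('w3')"
```

```text
t: 7.52
eef_pos: [0.5845, -0.1388, 0.2255]
tool_rot: [0.0, 0.78, 0.625, -0.001]
contact_force: [0.2, 1.2, -1.3]
gripper_width: -0.003
grasp_force: 0.0
t: 7.65
eef_pos: [0.583, -0.1332, 0.2253]
tool_rot: [-0.001, 0.778, 0.628, -0.0]
contact_force: [0.5, 0.6, 0.4]
gripper_width: -0.001
grasp_force: 0.0
r 1657 [242. 165.] 0.004 [ 0.5571 -0.1128] [-13.488, 0.186, 0.0258]
r 1657 [242. 165.] 0.0165 [ 0.5585 -0.1111] [-13.488, 0.1796, 0.025]
b 781 [200.   4.] 0.004 [0.5674 0.082 ] [-13.3167, 0.2483, 0.0101]
b 781 [200.   4.] 0.0165 [0.5684 0.0769] [-13.3167, 0.2398, 0.0098]
b 587 [313.  84.] 0.004 [ 0.6398 -0.037 ] [-6.3624, 0.0302, 0.0254]
b 587 [313.  84.] 0.0165 [ 0.6384 -0.0379] [-6.3624, 0.0292, 0.0246]
7.65 [ 0.583  -0.1332  0.2253]
```

View pics/w3.png

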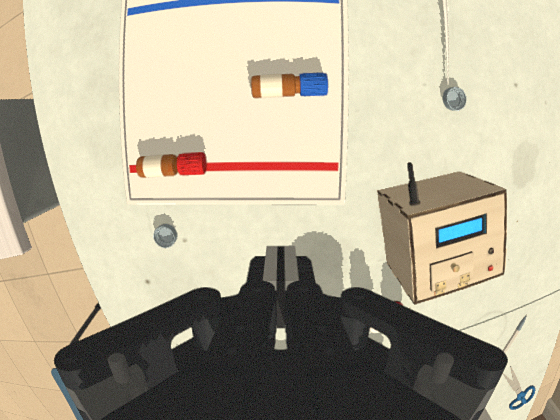

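Wrist view: red tube from (137,166) to (207,163), lying on the red line (y≈167), slightly turned. Blue tube from (251,86) to (328,84). I measure both exactly.

```bash
cat >> h.py <<'E'
def tube(w,o,x0,x1,y0,y1,capc):
    # silhouette mid per column -> axis at z=.0165; saturation separates cap/amber from mat
    h=cv2.cvtColor(w,cv2.COLOR_RGB2HSV).astype(int); m=(h[...,1]>110)&(h[...,2]>35)
    pts=[]
    for x in range(x0,x1):
        ys=np.flatnonzero(m[y0:y1,x])+y0
        if len(ys)>=15: pts.append((x,(ys.min()+ys.max())/2))
    pts=np.array(pts); P=wcast(pts,.0165,o)[:,:2]
    k,b=np.polyfit(P[:,0],P[:,1],1);e=P[[np.argmin(P[:,0]),np.argmax(P[:,0])]]
    a=np.arctan(k);n=np.array([.2113,.9774]);mid=e.mean(0)
    print("tube cols",pts[:,0].min(),pts[:,0].max(),"mid",mid.round(4),"len",np.linalg.norm(e[1]-e[0]).round(4),"ang",np.degrees(a).round(1),"n",(mid@n).round(4))
E
python3 - <<'E'
from h import *
w=np.load("w3.npy");o=get_obs()
tube(w,o,130,215,145,185,0);tube(w,o,245,335,65,105,0)
r,b,_=masks(w);r[:, :212]=0
for m,l in((r,"red line"),(b,"blue line")):
    if l[0]=="b": m=m.copy();m[30:]=0
    P=wcast(np.argwhere(m)[:,::-1],.004,o)[:,:2];k,_=np.polyfit(P[:,0],P[:,1],1)
    print(l,P.mean(0).round(4),np.degrees(np.arctan(k)).round(2),"n",(P.mean(0)@[.2113,.9774]).round(4))
E
```

```text
tube cols 138.0 205.0 mid [ 0.4631 -0.0886] len 0.0825 ang -10.8 n 0.0112
tube cols 252.0 326.0 mid [ 0.6123 -0.0329] len 0.079 ang -9.8 n 0.0972
red line [ 0.5823 -0.1219] -25.45 n 0.0039
blue line [0.5337 0.0906] -13.21 n 0.2013
```

Red tube length 82 mm and angle −10.8°, 5 mm short of the line (n 0.0112 against 0.0058). I nudge it a little more before the blue one.

```bash
python3 -m creep '[[-1,-36,27,0,0,0,0],[-1,-36,27,0,0,0,0],[-1,-36,26,0,0,0,0],[-1,0,0,-30,0,0,0],[-1,0,0,-30,0,0,0]]'; python3 -m creep '[[-1,0,0,-40,0,0,0],[-1,0,0,-40,0,0,0],[-1,0,0,-40,0,0,0],[-1,0,0,-25,0,0,0],[-1,0,0,0,0,0,0]]'; python3 -m creep '[[-1,0,0,0,0,0,0]]'
```

```text
t: 8.32
eef_pos: [0.4748, -0.0523, 0.1663]
tool_rot: [0.001, 0.777, 0.63, 0.0]
contact_force: [0.7, -0.0, 0.6]
gripper_width: 0.001
grasp_force: 0.0
t: 8.95
eef_pos: [0.4736, -0.0524, 0.0202]
tool_rot: [-0.002, 0.777, 0.629, -0.001]
contact_force: [0.0, 0.5, 0.3]
gripper_width: -0.0
grasp_force: 0.0
t: 9.07
eef_pos: [0.476, -0.053, 0.0225]
tool_rot: [0.0, 0.778, 0.629, 0.0]
contact_force: [0.4, -0.3, 1.2]
gripper_width: 0.003
grasp_force: 0.0
```

```bash
python3 -m creep '[[-1,-1,-4.5,-2.5,0,0,0],[-1,-1,-4.5,0,0,0,0],[-1,-0.5,-2.2,0,0,0,0],[-1,-0.5,-2.2,0,0,0,0],[-1,-0.5,-2.2,0,0,0,0]]'; python3 -m creep '[[-1,-0.5,-2.2,0,0,0,0],[-1,0,0,0,0,0,0],[-1,0,0,0,0,0,0]]'
```

```text
t: 9.7
eef_pos: [0.4722, -0.0695, 0.0192]
tool_rot: [0.0, 0.778, 0.628, 0.0]
contact_force: [0.4, -0.4, 0.0]
gripper_width: 0.001
grasp_force: 0.0
t: 10.07
eef_pos: [0.4717, -0.0714, 0.0191]
tool_rot: [-0.0, 0.778, 0.628, 0.0]
contact_force: [-0.3, -0.1, 0.5]
gripper_width: 0.004
grasp_force: 0.0
```

```bash
python3 -m creep '[[-1,2,10,0,0,0,0],[-1,1,5,30,0,0,0],[-1,0,0,60,0,0,0],[-1,0,0,60,0,0,0],[-1,0,0,56,0,0,0]]'; python3 -m creep '[[-1,36,-26,0,0,0,0],[-1,36,-26,0,0,0,0],[-1,36,-26,0,0,0,0],[-1,0,0,0,0,0,0],[-1,0,0,0,0,0,0]]'
python3 - <<'E'
from h import *
o=get_obs();w,_=read_camera("wrist");np.save("w4.npy",w);cv2.imwrite("pics/w4.png",np.clip(w[:,:,::-1]*1.4,0,255).astype(np.uint8));print(o["eef_pos"],o["t"])
tube(w,o,120,225,145,190,0);tube(w,o,235,340,62,108,0)
r,b,_=masks(w);r[:, :216]=0;r[:,340:]=0;r[190:]=0;b[40:]=0
for m,l in((r,"red line"),(b,"blue line")):
    P=wcast(np.argwhere(m)[:,::-1],.004,o)[:,:2];k,_=np.polyfit(P[:,0],P[:,1],1)
    print(l,P.mean(0).round(4),np.degrees(np.arctan(k)).round(2),"n",(P.mean(0)@[.2113,.9774]).round(4))
E
```

```text
t: 10.7
eef_pos: [0.4747, -0.0555, 0.2273]
tool_rot: [0.0, 0.778, 0.629, 0.0]
contact_force: [1.0, -0.8, 0.4]
gripper_width: 0.001
grasp_force: 0.0
t: 11.32
eef_pos: [0.5823, -0.1331, 0.2247]
tool_rot: [-0.001, 0.778, 0.629, -0.0]
contact_force: [-0.2, -0.2, -0.6]
gripper_width: -0.0
grasp_force: 0.0
[ 0.5822603  -0.13309033  0.22474419] 11.325
tube cols 139.0 205.0 mid [ 0.4623 -0.0939] len 0.0812 ang -10.8 n 0.0059
tube cols 253.0 327.0 mid [ 0.6128 -0.0342] len 0.0788 ang -9.9 n 0.0961
red line [ 0.5789 -0.1185] -12.33 n 0.0065
blue line [0.5296 0.0909] -13.28 n 0.2007
```

View pics/w4.png

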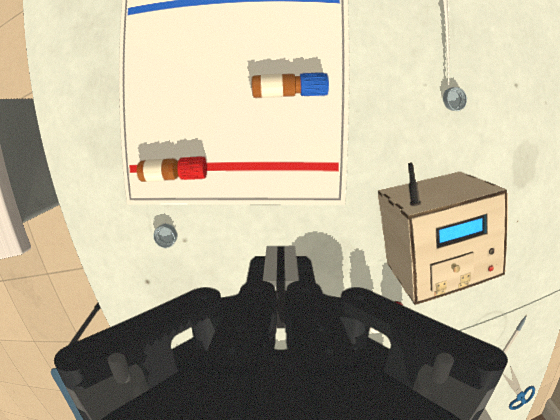

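The red tube is now at n 0.0059, within about 0.5 mm of the line: in the picture its centre (172,168) sits on the red line at y≈168. Now the blue tube, from its right flank.

```bash
python3 -m creep '[[-1,10,30,0,0,0,0],[-1,10,29,0,0,0,0],[-1,0,0,-40,0,0,0],[-1,0,0,-40,0,0,0],[-1,0,0,-40,0,0,0]]'; python3 -m creep '[[-1,0,0,-40,0,0,0],[-1,0,0,-30,0,0,0],[-1,0,0,-15,0,0,0],[-1,0,0,0,0,0,0],[-1,0,0,0,0,0,0]]'
```

```text
t: 12.0
eef_pos: [0.602, -0.0744, 0.1046]
tool_rot: [0.0, 0.777, 0.629, 0.0]
contact_force: [1.1, -0.2, 0.2]
gripper_width: -0.001
grasp_force: 0.0
t: 12.62
eef_pos: [0.6036, -0.0753, 0.0216]
tool_rot: [0.001, 0.778, 0.628, 0.001]
contact_force: [-0.1, 0.3, 0.8]
gripper_width: 0.003
grasp_force: 0.0
```

```bash
R='' ; python3 -m creep '[[-1,1,4.5,-1.5,0,0,0],[-1,1,4.5,0,0,0,0],[-1,1,4.5,0,0,0,0],[-1,1,4.5,0,0,0,0],[-1,1,4.5,0,0,0,0]]'; python3 -m creep '[[-1,1,4.5,0,0,0,0],[-1,1,4.5,0,0,0,0],[-1,1,4.5,0,0,0,0],[-1,1,4.5,0,0,0,0],[-1,1,4.5,0,0,0,0]]'; python3 -m creep '[[-1,1,4.5,0,0,0,0],[-1,1,4.5,0,0,0,0],[-1,1,4.5,0,0,0,0],[-1,1,4.5,0,0,0,0],[-1,1,4.5,0,0,0,0]]'; python3 -m creep '[[-1,1,4.5,0,0,0,0],[-1,1,4.5,0,0,0,0],[-1,1,4.5,0,0,0,0],[-1,1,4.5,0,0,0,0],[-1,1,4.5,0,0,0,0]]'
```

```text
t: 13.25
eef_pos: [0.6078, -0.0527, 0.0186]
tool_rot: [-0.0, 0.778, 0.628, -0.0]
contact_force: [-0.3, -0.4, -0.4]
gripper_width: 0.0
grasp_force: 0.0
t: 13.88
eef_pos: [0.6128, -0.0302, 0.0186]
tool_rot: [-0.0, 0.778, 0.628, 0.0]
contact_force: [-0.2, -0.9, -0.7]
gripper_width: 0.004
grasp_force: 0.0
t: 14.5
eef_pos: [0.6178, -0.0078, 0.0187]
tool_rot: [0.0, 0.778, 0.628, 0.0]
contact_force: [-0.5, -0.1, 0.6]
gripper_width: 0.001
grasp_force: 0.0
t: 15.12
eef_pos: [0.6228, 0.0148, 0.0186]
tool_rot: [-0.0, 0.778, 0.628, -0.0]
contact_force: [0.1, -0.5, -0.1]
gripper_width: -0.004
grasp_force: 0.0
```

```bash
python3 -m creep '[[-1,1,4.5,0,0,0,0],[-1,1,4.5,0,0,0,0],[-1,1,4.5,0,0,0,0],[-1,1,4.5,0,0,0,0],[-1,1,4.5,0,0,0,0]]'; python3 -m creep '[[-1,0.5,2.2,0,0,0,0],[-1,0,0,0,0,0,0],[-1,-2,-10,0,0,0,0],[-1,-4,-20,40,0,0,0],[-1,-6,-30,60,0,0,0]]'; python3 -m creep '[[-1,-6,-30,60,0,0,0],[-1,0,0,40,0,0,0],[-1,0,0,0,0,0,0],[-1,0,0,0,0,0,0]]'
cat > m.py <<'E'
from h import *
import sys
o=get_obs();w,_=read_camera("wrist");np.save(sys.argv[1]+".npy",w);cv2.imwrite(f"pics/{sys.argv[1]}.png",np.clip(w[:,:,::-1]*1.4,0,255).astype(np.uint8));print(o["eef_pos"],o["t"])
for nm,m in zip("rb",masks(w)):
    for p,a,c in blobs(m,80): print(nm,a,c.round(0),p.min(0),p.max(0))
E
python3 m.py w5
```

```text
t: 15.75
eef_pos: [0.6278, 0.0373, 0.0187]
tool_rot: [-0.0, 0.778, 0.628, 0.0]
contact_force: [0.3, -1.1, -0.2]
gripper_width: 0.0
grasp_force: 0.0
t: 16.38
eef_pos: [0.6151, -0.0198, 0.1139]
tool_rot: [-0.001, 0.778, 0.629, -0.001]
contact_force: [0.8, -0.9, 0.6]
gripper_width: 0.0
grasp_force: 0.0
t: 16.88
eef_pos: [0.6104, -0.0473, 0.2093]
tool_rot: [-0.0, 0.778, 0.628, -0.001]
contact_force: [-1.0, -0.1, 0.3]
gripper_width: 0.0
grasp_force: 0.0
[ 0.61036721 -0.04729817  0.20934008] 16.875
r 1395 [232. 246.] [172 237] [328 257]
b 777 [306.  73.] [287  62] [333  85]
b 960 [175.  75.] [113  67] [235  85]
```

View pics/w5.png

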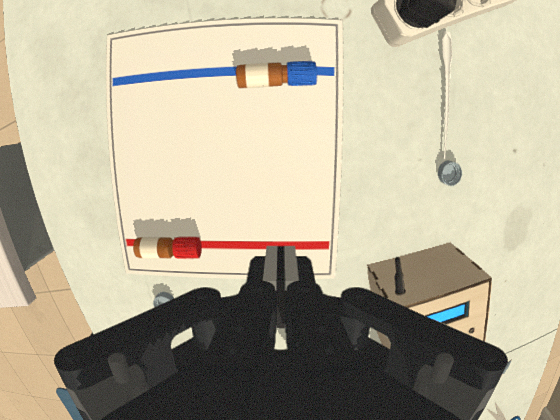

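Blue tube from (236,75) to (317,73), nearly on the blue line (y≈73 there). I measure the offset.

```bash
cat > b.py <<'E'
from h import *
import sys
w=np.load(sys.argv[1]+".npy");o=get_obs()
tube(w,o,225,325,50,100,0);tube(w,o,115,210,230,270,0)
_,b,_=masks(w)
for c0,c1 in((100,232),(322,345)):
    m=b.copy();m[100:]=0;m[:,:c0]=0;m[:,c1:]=0
    P=wcast(np.argwhere(m)[:,::-1],.004,o)[:,:2];print("blue line",P.mean(0).round(4),"n",(P.mean(0)@[.2113,.9774]).round(4))
E
python3 b.py w5
```

```text
tube cols 237.0 315.0 mid [0.6283 0.0647] len 0.0792 ang -10.0 n 0.196
tube cols 135.0 199.0 mid [ 0.4617 -0.0929] len 0.082 ang -10.1 n 0.0068
blue line [0.5183 0.0945] n 0.2019
blue line [0.6823 0.0591] n 0.2019
```

```bash
python3 -m creep '[[-1,3,40,0,0,0,0],[-1,3,38,0,0,0,0],[-1,0,0,-45,0,0,0],[-1,0,0,-45,0,0,0],[-1,0,0,-45,0,0,0]]'; python3 -m creep '[[-1,0,0,-35,0,0,0],[-1,0,0,-20,0,0,0],[-1,0,0,0,0,0,0],[-1,0,0,0,0,0,0],[-1,0,0,0,0,0,0]]'
```

```text
t: 17.55
eef_pos: [0.6158, 0.0315, 0.072]
tool_rot: [-0.001, 0.778, 0.629, -0.001]
contact_force: [0.3, -0.1, -0.1]
gripper_width: 0.0
grasp_force: 0.0
t: 18.18
eef_pos: [0.6182, 0.0317, 0.0215]
tool_rot: [0.001, 0.778, 0.628, 0.001]
contact_force: [-0.4, 0.1, 0.2]
gripper_width: -0.001
grasp_force: 0.0
```

```bash
python3 -m creep '[[-1,1,4.5,-1.5,0,0,0],[-1,0.5,2.2,0,0,0,0],[-1,0.5,2.2,0,0,0,0],[-1,0.5,2.2,0,0,0,0],[-1,0.5,2.2,0,0,0,0]]'; python3 -m creep '[[-1,0.3,1.3,0,0,0,0],[-1,0,0,0,0,0,0],[-1,0,0,0,0,0,0]]'; python3 -m creep '[[-1,-2,-10,0,0,0,0],[-1,-4,-20,40,0,0,0],[-1,-6,-30,60,0,0,0],[-1,-6,-30,60,0,0,0],[-1,0,0,30,0,0,0]]';python3 -m creep '[[-1,0,0,0,0,0,0],[-1,0,0,0,0,0,0]]'; python3 m.py w6; python3 b.py w6
```

```text
t: 18.8
eef_pos: [0.6201, 0.0449, 0.0185]
tool_rot: [-0.0, 0.778, 0.628, -0.0]
contact_force: [-0.3, -0.2, 0.6]
gripper_width: 0.002
grasp_force: 0.0
t: 19.18
eef_pos: [0.6204, 0.0459, 0.0185]
tool_rot: [0.0, 0.778, 0.628, -0.0]
contact_force: [-0.2, -0.3, -0.9]
gripper_width: 0.001
grasp_force: 0.0
t: 19.8
eef_pos: [0.6037, -0.044, 0.2029]
tool_rot: [0.002, 0.78, 0.626, 0.0]
contact_force: [0.8, 0.4, -0.6]
gripper_width: 0.003
grasp_force: 0.0
t: 20.05
eef_pos: [0.6025, -0.0401, 0.199]
tool_rot: [-0.0, 0.778, 0.628, -0.001]
contact_force: [-0.7, -0.2, 0.1]
gripper_width: -0.003
grasp_force: 0.0
[ 0.60247273 -0.04012176  0.19899742] 20.05
r 1038 [211. 254.] [178 245] [265 266]
r 320 [317. 252.] [296 249] [337 256]
b 824 [315.  73.] [297  61] [343  85]
b 1024 [180.  78.] [116  71] [243  88]
tube cols 245.0 324.0 mid [0.6287 0.0696] len 0.0777 ang -9.7 n 0.2009
tube cols 139.0 206.0 mid [ 0.4621 -0.0929] len 0.083 ang -10.5 n 0.0068
blue line [0.5144 0.0954] n 0.202
blue line [0.6747 0.0611] n 0.2023
```

View pics/w6.png

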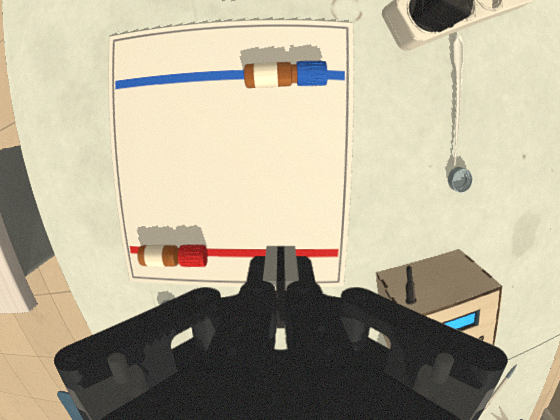

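Both tubes lie on their lines: blue at (286,74) on the blue line and red at (172,255) on the red line, within about 1 mm and roughly 2°. The arm is clear, so I hand in.

```bash
python3 -c "from station import *; print(hand_in())"
```

```text
the job is handed in; nothing more can be done
None
```

The job is handed in after about 20 s of robot time: by the wrist camera, the red-capped tube lies on the red line and the blue-capped tube on the blue line, each centred within about 1 mm and 2–3° off parallel, with the arm touching nothing.

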